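# Draw out the square-stone tray of a seal carver's stock case

## Robot

A 6-joint arm with a two-finger parallel gripper is mounted at the origin on the work surface. World frame = base frame: x ahead of the robot, y to its left, z up, the work surface at z = 0. Lengths are in m, angles in rad, forces in N, time in s.
With the tool pointing down it reaches from about 0.35 to 0.8 m from the base axis. Payload 7.3 kg.
Tool frame: the origin (TCP) lies between the finger pads; the fingertips stand 25 mm ahead of it and the grasp point (between the pads) lies 6 mm ahead of it (r.tip_extent is the distance from the TCP to the fingertips, in m); z points along the fingers, y is the direction in which the jaws open and shut (so a half turn about z gives the same grasp; the last joint's range is limited). The gripper opens to 85 mm and grips with 20 to 120 N. Pads are 22 mm wide; open, the fingers measure 114 mm over their backs; the gripper's body (76 mm by 85 mm) begins 54 mm behind the grasp point. The pads swing forward as they close: fully open they stand 13 mm farther back than shut.
Start: joints at [-1.291, 0.342, 1.524, -0, 1.275, -0.146], TCP at [0.217, -0.478, 0.256] pointing down, gripper open.
Joint ranges: [-2.53, 2.53], [-0.77, 2.02], [0.04, 2.7], [-1, 4.14], [0.28, 2.66], [-3.11, 3.11]. Speed limits (rad/s): [2.57, 2.57, 3.14, 3.14, 3.14, 3.14].

## Interface

Orientations are given as a unit quaternion [x, y, z, w].
In Python, from workcell import r, command_gripper, optics gives the robot as it stands. The module is installed in compiled form; this text tells all that it offers. Calls block until the motion is done:
- r.reach(position, orientation): joint-space move of the TCP to a pose.
- r.move_straight(position, orientation=None, speed=0.15, max_force=None): straight line of the TCP; orientation=None keeps the orientation; speed is the mean speed in m/s. With max_force (N) it stops when the force on the tool has changed by that much, and returns True; else False.
- r.movej(angles): joint-space move.
- command_gripper(opening, force=None): finger opening in m; force is the grip in N (None keeps the last); returns when the fingers have stopped.
- r.hold(seconds).
- r.solve_ik(position, orientation): joint angles nearest the present ones, or None.
- r.read_state(): the state.
- optics.get_image(name): name is "scene" or "top"; returns (picture, depth): 400x640x3 uint8, red, green, blue; 400x640 float32, m along the optical axis (not along the pixel's ray), 0 where there is no reading.
- optics.camera_model(name): a dict with "K" (3x3 intrinsics, pixels), "R" (3x3) and "t" (3): a world point X has camera coordinates R X + t. Camera axes: x right, y down, z forward; pixel columns grow to the right and rows downward; lengths in m; the calibration is good to about 2 mm. A picture is of the moment at which its call begins. camera_model takes no time and is no camera call.
A pose or a line that the arm cannot do raises r.PlanningError and nothing moves.
- r.finish_job(): hands the job in, once; it reports no verdict.
The state is a dict: "time_s": time; "joint_positions": joint angles; "dq": joint speeds; "tau": joint torques, N m; "eef_pos": TCP position; "eef_rot": TCP orientation; "contact_force": force on the tool from outside, world axes, zero at the start; "torque": the same for the moment, N m; "grip_width": finger opening in m.
Only numpy, scipy, OpenCV 4.12 (cv2) and the standard library are available. Lean on these libraries where they do the work, as an engineer would, in place of code of your own. Each camera call takes 0.05 s, during which the arm holds its last target. There are 200 camera calls.

## Task

The carver needs the square seal stone. First push the tray that was left open fully home, then hook a fingertip behind the lip of the tray holding the square stone and draw it all the way out to its stop. Do not pinch the trays or touch the stones, keep the stones standing as they are, leave the third tray shut and the things beside the case alone.

Things in the scene. Friction and masses are not known exactly. Their poses are not given: they have to be found in the camera images.
- case: Fixed dark-wood stock case, 196 x 266 mm, 52 mm high, open on top, holding three equal light-wood trays (170 x 78 mm) side by side, 86 mm apart, 42 mm high dividers between. Origin: middle of its front edge, underside. x points into the case (trays come out along -x, roughly towards the robot), y along the front, z up.
- square_tray (a joint): Joint of the tray holding the square stone. Value in m: 0 = fully home (lip flush with the case's front edge), grows as the tray comes out along the case's -x, 0.11 = fully out, at its stop. Friction about 1.5 N plus light damping; it stays where it is left. Starts home.
- round_tray (a joint): Joint of the tray holding the round stone. Value in m: 0 = fully home (lip flush with the case's front edge), grows as the tray comes out along the case's -x, 0.11 = fully out, at its stop. Friction about 1.5 N plus light damping; it stays where it is left. Starts 45 to 85 mm open.
- slab_tray (a joint): Joint of the tray holding the flat slab. Value in m: 0 = fully home (lip flush with the case's front edge), grows as the tray comes out along the case's -x, 0.11 = fully out, at its stop. Friction about 1.5 N plus light damping; it stays where it is left. Starts home.
- square_tray_lip (a point): Middle of the top rear edge of the square-stone tray's lip (its plain upright front board, 78 mm wide, 10 mm thick, top 50 mm above the mat); moves with the tray, axes as the case's. Behind the lip is an open finger well, 48 mm long, 70 mm wide, between low side walls; its floor is 34 mm below this point; a low cross bar (top 20 mm below) ends it.
- round_tray_lip (a point): Middle of the top rear edge of the round-stone tray's lip (its plain upright front board, 78 mm wide, 10 mm thick, top 50 mm above the mat); moves with the tray, axes as the case's. Behind the lip is an open finger well, 48 mm long, 70 mm wide, between low side walls; its floor is 34 mm below this point; a low cross bar (top 20 mm below) ends it.
- slab_tray_lip (a point): Middle of the top rear edge of the slab tray's lip (its plain upright front board, 78 mm wide, 10 mm thick, top 50 mm above the mat); moves with the tray, axes as the case's. Behind the lip is an open finger well, 48 mm long, 70 mm wide, between low side walls; its floor is 34 mm below this point; a low cross bar (top 20 mm below) ends it.
- square_stone_mid (a point): Centre of the square seal stone, pale marble, 26 x 26 x 48 mm, standing loose on end in the rear part of its tray, about 100 mm behind the lip; z along its length. Its top is about 14 mm higher than the lip's.
- round_stone_mid (a point): Centre of the round seal stone, pale marble, 28 mm across, 45 mm high, standing loose in the rear part of its tray, 75 to 135 mm behind the lip.
- slab_stone_mid (a point): Centre of the flat stone slab, pale marble, 50 x 34 x 18 mm, lying loose in the rear part of its tray.
- vise: Bystander: wooden seal vise, 120 x 90 mm, 52 mm high, loose on the mat on the +y side of the case. Origin: centre of its underside.
- paste_jar: Bystander: round lidded ceramic jar, 60 mm across, 40 mm high, loose on the -y side of the case. Origin: centre of its underside.
- chisel: Bystander: flat steel carving chisel, 180 mm long, 12 mm wide, 8 mm thick, lying loose on the -y side of the case. Origin: underside, near its middle.
Mind the look-alikes: they are no part of the job. Leave any orange look-alike of the part that bears square_stone_mid alone.

How it is judged:
By the outcome, as a careful person would: the job done as asked, in the order asked, and still so for the second after the job is handed in, with the robot touching nothing.
It also fails if it takes over 42 s, if anything falls off the work surface, if the arm or the gripper's body presses on something with over 40 N, if the wrist force passes 120 N, or if a joint passes its speed limit or range.

## Working session

There is one attempt and no reset: what is moved stays moved. The work goes in short steps, each a Python script; the robot and the scene stay as the last script left them, time stands still between calls to the robot, and variables do not carry over. Pictures are saved under pics/ and viewed, about 8 in all and at most 12, crops included, and the job is handed in when it is done.

```bash
mkdir -p pics
cat > h.py <<'E'
import numpy as np,cv2
from workcell import r,command_gripper,optics
def snap(cam,name,crop=None,scale=1):
    p,d=optics.get_image(cam); np.save(f'pics/{name}_d.npy',d); 
    b=cv2.cvtColor(p,cv2.COLOR_RGB2BGR); cv2.imwrite(f'pics/{name}_full.png',b)
    if crop: x0,y0,x1,y1=crop; b=b[y0:y1,x0:x1]
    cv2.imwrite(f'pics/{name}.png',cv2.resize(b,None,fx=scale,fy=scale,interpolation=cv2.INTER_CUBIC)); return p,d
def px(cam,d,u,v,z=None):
    m=optics.camera_model(cam);K,R,t=map(np.array,(m['K'],m['R'],m['t']))
    ray=np.linalg.solve(K,[u,v,1.]);c=-R.T@t;w=R.T@ray
    if z is None:
        return R.T@(ray*d[int(v),int(u)]-t)
    return c+w*(z-c[2])/w[2]
E
python3 - <<'E'
from h import *
snap('top','top0');snap('scene','sc0');print(r.read_state()['time_s'],r.tip_extent)
E
```

```text
0.1 0.025
```

View pics/top0.png

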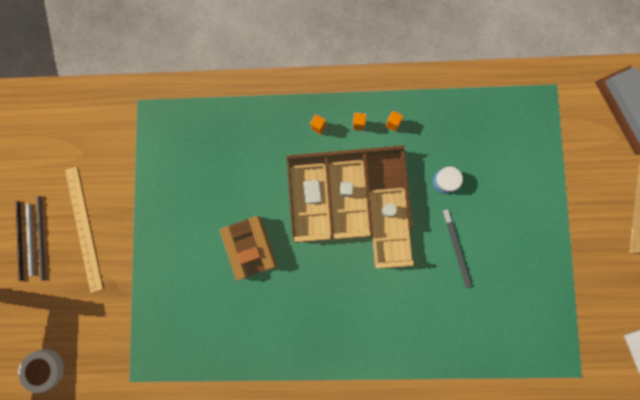

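View pics/sc0.png

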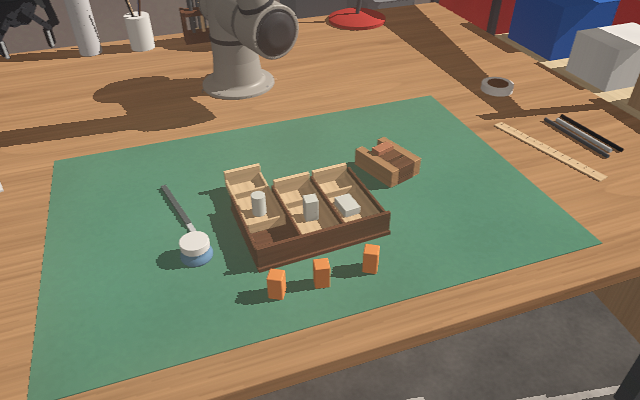

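The top view shows the slab at (313,191) in the left tray, a square stone at (347,188) in the middle tray, and a round stone at (390,210) in the open right tray. The orange look-alikes are outside the case at (318,124), (360,121) and (395,121). I'll confirm in one enlarged crop.

Run:
```python
from h import *
b=cv2.imread('pics/top0_full.png')[140:275,280:420]
b=cv2.resize(b,None,fx=4.4,fy=4.4,interpolation=cv2.INTER_CUBIC)
cv2.imwrite('pics/c1.png',b)
print(b.shape)
```

```text
(594, 616, 3)
```

View pics/c1.png

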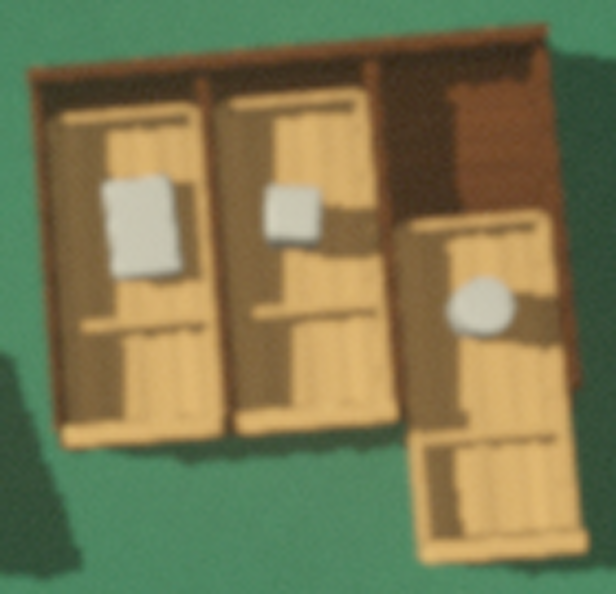

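The crop confirms it: the middle tray holds the square marble stone, crop (293,213), the right open tray the round one (482,306) and the left tray the slab (142,226). The orange blocks lie outside. Next I'll measure the lips.

Run:
```python
from h import *
d=np.load('pics/top0_d.npy')
f=lambda x,y,z:px('top',d,280+x/4.4-.4,140+y/4.4-.4,z)
P={}
for n,x,y,z in [('slabL',62,430,.05),('slabR',222,418,.05),('sqL',235,416,.05),('sqR',395,405,.05),('roL',420,545,.05),('roR',587,533,.05),('sqfL',238,433,.05),('sqfR',398,421,.05),('rofL',423,562,.05),('rofR',587,551,.05),('bL',28,72,.052),('bR',547,28,.052),('sqstone',293,213,.064),('rstone',482,306,.061)]:
    P[n]=f(x,y,z);print(n,P[n].round(4))
a=P['bL']-P['bR'];b=P['slabL']-P['sqR']
print(np.linalg.norm(a),np.arctan2(-a[0],a[1]),np.arctan2(-b[0],b[1]))
st=r.read_state();print(st['eef_rot'],st['grip_width'])
m=optics.camera_model('top');print(-np.array(m['R']).T@m['t'])
for u,v in[(250,245),(449,178),(457,245)]:print(px('top',d,u,v))
for x,y in[(315,425),(500,553),(140,440),(150,260)]:print(px('top',d,280+x/4.4,140+y/4.4).round(4))
```

```text
slabL [0.5856 0.1153 0.05  ]
slabR [0.5896 0.0358 0.05  ]
sqL [0.5905 0.0293 0.05  ]
sqR [ 0.594  -0.0497  0.05  ]
roL [ 0.5254 -0.0595  0.05  ]
roR [ 0.5295 -0.1408  0.05  ]
sqfL [0.582  0.0281 0.05  ]
sqfR [ 0.5861 -0.0509  0.05  ]
rofL [ 0.5171 -0.0607  0.05  ]
rofR [ 0.5208 -0.1404  0.05  ]
bL [0.7666 0.1297 0.052 ]
bR [ 0.7806 -0.1319  0.052 ]
sqstone [ 0.689  -0.0019  0.064 ]
rstone [ 0.6409 -0.0929  0.061 ]
0.2619858201764119 0.0536984375950452 0.05076365474634667
[ 9.77421674e-01  2.11296954e-01 -4.01586682e-05 -6.83218694e-04] 0.08558127407345978
[0.56353804 0.0107369  0.92650761]
[0.57116851 0.21284629 0.04455147]
[ 0.70774582 -0.22865949  0.04293048]
[ 0.5607448  -0.24714835  0.00966208]
[ 0.5841 -0.0108  0.052 ]
[ 0.52   -0.0987  0.053 ]
[0.5795 0.0786 0.0122]
[0.6701 0.07   0.0355]
```

The case yaw is about 0.052 rad and the round tray is about 70 mm open. Pushing it home now with shut fingers.

```bash
cat >> h.py <<'E'
th=.052; ex=np.array([np.cos(th),np.sin(th),0]); ey=np.array([-np.sin(th),np.cos(th),0])
O=np.array([.5838,-.0114,0])   # case front edge middle
Q=[np.cos(th/2),np.sin(th/2),0,0]
C=lambda x,y,z:O+x*ex+y*ey+np.array([0,0,z])
def st(s=''):
    a=r.read_state();e=np.array(a['eef_pos']);d=e-O
    print(s,'t',round(a['time_s'],2),'case',round(d@ex,4),round(d@ey,4),'z',round(e[2],4),'F',np.round(a['contact_force'],1),'w',round(a['grip_width'],4))
E
python3 - <<'E'
from h import *
command_gripper(0.0,20)
r.reach(C(-.125,-.086,.15),Q);st()
print(r.move_straight(C(-.125,-.086,.056),speed=.12,max_force=15));st()
print(r.move_straight(C(-.045,-.086,.056),speed=.06,max_force=15));st()
print(r.move_straight(C(0,-.086,.056),speed=.03,max_force=12));st()
r.move_straight(C(-.05,-.086,.056),speed=.12)
r.move_straight(C(-.05,-.086,.14),speed=.15);st()
snap('scene','sc1',(200,140,420,280),3.6)
snap('top','top1',(280,140,420,275),4.4)
E
```

```text
t 2.55 case -0.1249 -0.0867 z 0.1502 F [-0.4  0.2 -0.6] w -0.0001
False
 t 3.48 case -0.1246 -0.0863 z 0.0565 F [-0.5 -0.1  0.1] w -0.0003
False
 t 4.97 case -0.0449 -0.0862 z 0.0561 F [0.2 0.1 0.2] w 0.0
True
 t 6.07 case -0.0101 -0.0858 z 0.0554 F [-0.1  0.5  0.2] w 0.0002
 t 7.25 case -0.0502 -0.0858 z 0.1393 F [-0.7  0.  -0.6] w 0.0001
```

View pics/sc1.png

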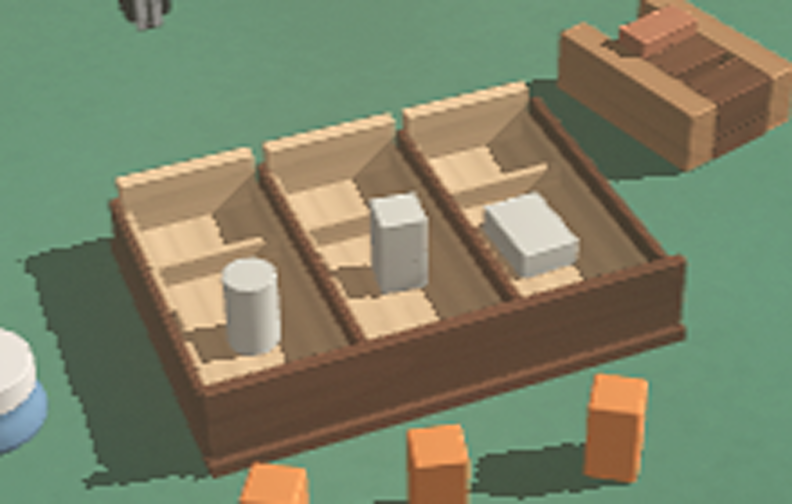

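View pics/top1.png

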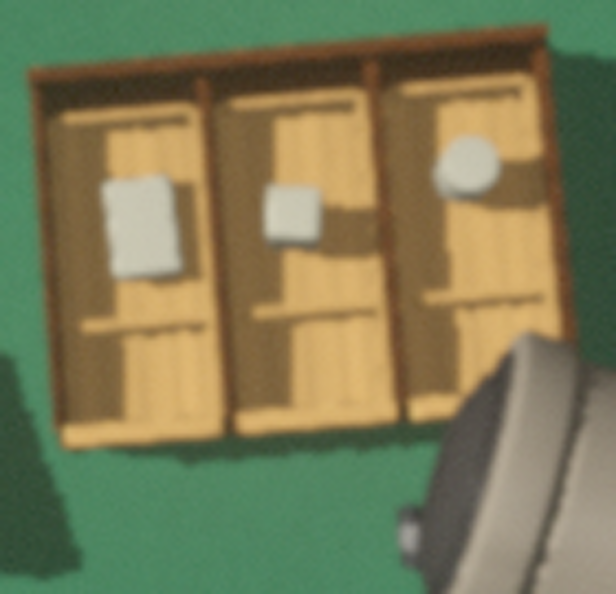

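The round tray is home: its front edge lines up with the neighbouring lips, the push stopped at the expected position, and all the stones stand. Now hooking the square tray.

Run:
```python
from h import *
r.move_straight(C(.033,0,.14),Q,speed=.12);st()
print(r.move_straight(C(.033,0,.057),speed=.07,max_force=6));st()
print(r.move_straight(C(-.07,0,.057),speed=.05,max_force=15));st()
print(r.move_straight(C(-.105,0,.057),speed=.025,max_force=12));st()
r.move_straight(C(-.072,0,.057),speed=.06);st()
r.move_straight(C(-.072,0,.16),speed=.12)
r.reach(C(-.12,.2,.25),Q);st()
snap('scene','sc2',(200,140,420,280),3.6)
snap('top','top2',(280,140,420,275),4.4)
```

```text
t 8.5 case 0.0326 -0.0004 z 0.1399 F [-0.7  0.5 -0.6] w 0.0004
False
 t 9.83 case 0.0333 -0.0001 z 0.0576 F [-0.2  0.6 -0.9] w -0.0001
False
 t 12.04 case -0.07 0.0001 z 0.0569 F [ 1.4 -0.8  1.1] w -0.0002
True
 t 12.88 case -0.0883 -0.0001 z 0.0571 F [1.9 0.6 1.1] w -0.0
 t 13.29 case -0.0721 0.0001 z 0.0567 F [-0.1 -1.1 -0.8] w 0.0
 t 15.2 case -0.12 0.1993 z 0.2492 F [-0.2 -0.9  0.7] w -0.0001
```

View pics/sc2.png

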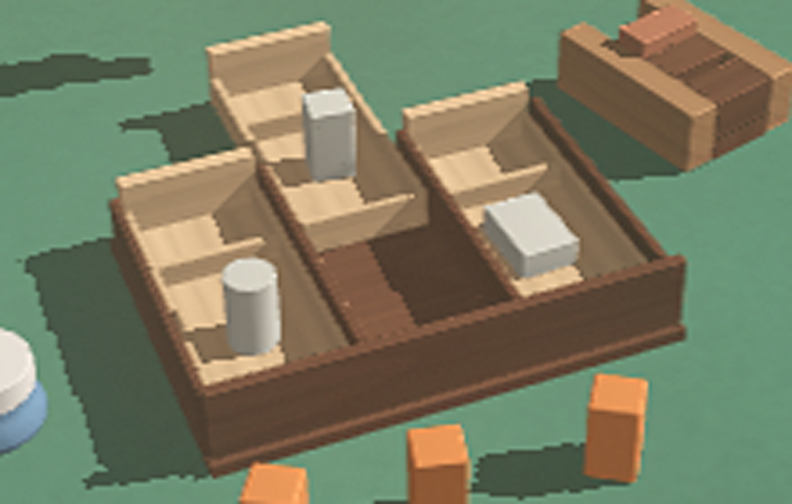

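View pics/top2.png

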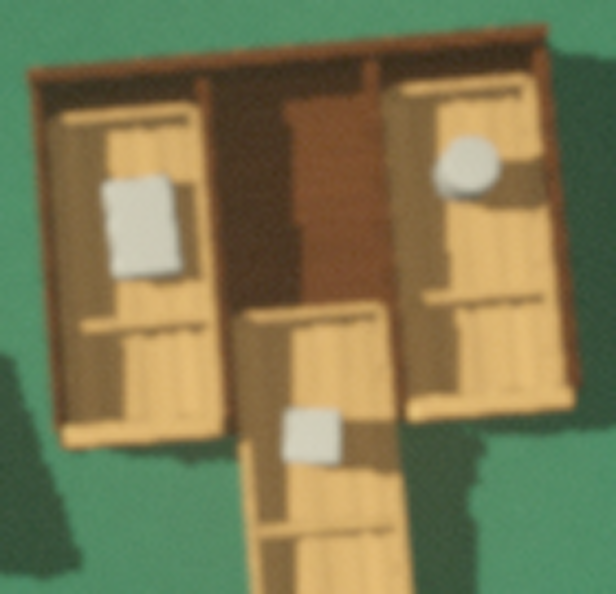

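The square tray is out and its stone still stands; the other two trays are flush and the vise is in place. Before handing in, I'll check the travel by image matching and see that the surroundings haven't moved.

Run:
```python
from h import *
a=cv2.imread('pics/top0_full.png');b=cv2.imread('pics/top2_full.png')
k=4;A,B=[cv2.resize(i,None,fx=k,fy=k,interpolation=cv2.INTER_CUBIC) for i in(a,b)]
# lip of square tray, and stone
for n,(x0,y0,x1,y1),z in[('lip',(332,228,372,242),.05),('stone',(338,180,356,197),.064)]:
    m=cv2.matchTemplate(B[y0*k:(y1+75)*k,(x0-10)*k:(x1+20)*k],A[y0*k:y1*k,x0*k:x1*k],cv2.TM_CCOEFF_NORMED)
    _,s,_,(u,v)=cv2.minMaxLoc(m);du,dv=u/k-10,v/k
    c=((x0+x1)/2,(y0+y1)/2);D=px('top',None,c[0]+du,c[1]+dv,z)-px('top',None,*c,z)
    print(n,round(s,2),du,dv,'out',round(-D@ex,4))
d=cv2.absdiff(a,b).max(2)
for n,(x0,y0,x1,y1) in dict(jar=(430,160,470,200),chisel=(440,205,475,290),orange=(305,105,410,140),slab=(288,160,325,245)).items(): print(n,(d[y0:y1,x0:x1]>40).sum())
```

```text
lip 0.88 3.75 51.25 out 0.1098
stone 0.9 4.5 50.5 out 0.1093
jar 0
chisel 0
orange 0
slab 0
```

Run:
```python
from h import *
r.finish_job();st()
```

```text
the job is handed in; nothing more can be done
the job is handed in; nothing more can be done
```

The round-stone tray is pushed home and the square-stone tray is drawn out to its stop. I handed the job in with about 15 s of robot time used.

- **Round tray:** I pushed it in with the shut fingertips until they met firm resistance. In the picture its front sits flush with the neighbouring lips.
- **Square tray:** I hooked the shut fingers behind the lip and pulled until the force check tripped at the stop. Image matching gives 109.8 mm of travel against the 110 mm expected.
- **Everything else:** All three stones stand or lie as before. The slab tray, jar, chisel and orange blocks show no change in the pictures. I checked the vise only by eye, and it looks undisturbed.

No check failed or disagreed. The arm was clear of everything when I handed in.

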